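Change over the ink-jar shaker

ROBOT

A 6-joint arm with a two-finger parallel gripper is mounted at the origin on the work surface. World frame = base frame: x ahead of the robot, y to its left, z up, the work surface at z = 0. Lengths are in m, angles in rad, forces in N, time in s.
With the tool pointing down it reaches from about 0.35 to 0.775 m from the base axis. Payload 7.3 kg.
Tool frame: the origin (TCP) lies midway between the tips of the shut fingers; the grasp point (between the pads) lies grasp_offset behind it (grasp_offset is the distance from the TCP to the grasp point, in m); z points along the fingers, y is the line along which they close (so a half turn about z gives the same grasp; the last joint's range is limited). The gripper opens to 92 mm and grips with 3 to 60 N. Pads are 19 mm wide; open, the fingers measure 130 mm over their backs; the gripper's body (75 mm by 190 mm) begins 47 mm behind the grasp point.
Start: joints at [-1.421, 0.342, 1.524, -0, 1.275, -0.146], TCP at [0.153, -0.502, 0.227] pointing down, gripper open.
Joint ranges: [-2.53, 2.53], [-0.77, 2.02], [0.04, 2.7], [-1, 4.14], [0.28, 2.66], [-3.11, 3.11]. Speed limits (rad/s): [2.57, 2.57, 3.14, 3.14, 3.14, 3.14].

INTERFACE

Orientations are given as [roll, pitch, yaw] about the fixed x, y, z axes, in that order (R = Rz(yaw) Ry(pitch) Rx(roll)).
In Python, from cell import * gives the robot as it stands.
- The arm moves only by the tool step_arm, never from a script. Its argument "plan" is a list of rows, each a list of 5 numbers: the closure, from -1 (fully open) to 1 (shut), then the shift along the tool's x, y, z in m, then the turn about the tool's z in rad. In form: [[hand, x, y, z, twist], ...]. A call has 1 to 20 rows; each row is the pose to reach, as a shift and turn from the pose commanded when the call began, along the tool's axes at that moment; what a row does not reach only later rows make up. A row lasts 1/8 s, in which the tool goes at most 62.5 mm and 10.7 degrees, less where a joint would pass 70% of its speed; a pose out of reach is approached as far as the arm can. A call with a gripper value outside its range is refused whole. The fingers move at their own pace and stop on an object; "grip_force" is the grip in N (left out, the last holds). Time passes only in rows, so rows that repeat a pose let the fingers close. It gives the time, the measured TCP pose, the force, the opening and the grip force at its end, in the units of the state.
- observe(): the state, without advancing time (a new reading comes with each control period).
- read_camera(name): name is "scene" or "top" or "wrist"; returns a dict with "img" (400x640x3 uint8, red, green, blue), "range_z" (400x640 float32, m along the optical axis (not along the pixel's ray), 0 where there is no reading), "fx", "fy", "cx", "cy" (pixels), "k1" (the pictures are not rectified: a ray, as slopes to the right and down, at radius r is drawn at 1 + k1 r^2 times it, then the intrinsics apply), "R" (3x3) and "t" (3): a world point X has camera coordinates R X + t; the wrist camera has in their place "T_tool_cam" (4x4, takes a point from camera to tool coordinates, whose origin is the TCP and whose axes are the flange's). Camera axes: x right, y down, z forward; pixel columns grow to the right and rows downward; lengths in m; the calibration is good to about 2 mm. A picture is of the moment at which its call begins: read the wrist's pose just before it.
- hand_in(): hands the job in; it is judged then, once.
The state is a dict: "time": time; "qpos": joint angles; "qvel": joint speeds; "joint_efforts": joint torques, N m; "tool_pos": TCP position; "tool_rot": TCP orientation; "contact_force": force on the tool from outside, world axes, zero at the start; "torque": the same for the moment, N m; "opening": finger opening in m; "grip_force": force on a finger pad.
Only numpy, scipy, OpenCV 4.12 (cv2) and the standard library are available. Lean on these libraries where they do the work, as an engineer would, in place of code of your own. Each camera call takes 0.05 s, during which the arm holds its last target. There are 200 camera calls.

TASK

Change over the bench shaker: stand the shaken ink jars that are in it upright in the grey tray, and set every fresh jar from the bench upright, fully down, in a nest of its own. Then swing the retaining bar shut over the lids until its end is fully home in the keeper, and last push the locking pin from its holder down through the keeper and the bar's end until its collar sits on the keeper. Leave the other things on the bench where they are.

Things in the scene. Friction and masses are not known exactly. Their poses are not given: they have to be found in the camera images.
- fresh1_mid (a point): fresh, unshaken ink jar, starts on the bench (three or four of the four are there; None if absent): squat white jar with grey label and grey screw lid, upright: a plain cylinder 58 mm across, 56 mm high (lid from 40 to 56 mm, as wide as the jar), 0.16 to 0.27 kg. Point on its axis at half height, 28 mm above its underside, z up its axis.
- fresh2_mid (a point): fresh, unshaken ink jar, starts on the bench (three or four of the four are there; None if absent): squat white jar with grey label and grey screw lid, upright: a plain cylinder 58 mm across, 56 mm high (lid from 40 to 56 mm, as wide as the jar), 0.16 to 0.27 kg. Point on its axis at half height, 28 mm above its underside, z up its axis.
- fresh3_mid (a point): fresh, unshaken ink jar, starts on the bench (three or four of the four are there; None if absent): squat white jar with grey label and grey screw lid, upright: a plain cylinder 58 mm across, 56 mm high (lid from 40 to 56 mm, as wide as the jar), 0.16 to 0.27 kg. Point on its axis at half height, 28 mm above its underside, z up its axis.
- fresh4_mid (a point): fresh, unshaken ink jar, starts on the bench (three or four of the four are there; None if absent): squat white jar with grey label and grey screw lid, upright: a plain cylinder 58 mm across, 56 mm high (lid from 40 to 56 mm, as wide as the jar), 0.16 to 0.27 kg. Point on its axis at half height, 28 mm above its underside, z up its axis.
- shaken1_mid (a point): already shaken ink jar, starts in a shaker nest (two or three of the four are there; None if absent): squat white jar with grey label and grey screw lid, upright: a plain cylinder 58 mm across, 56 mm high (lid from 40 to 56 mm, as wide as the jar), 0.16 to 0.27 kg. Point on its axis at half height, 28 mm above its underside, z up its axis.
- shaken2_mid (a point): already shaken ink jar, starts in a shaker nest (two or three of the four are there; None if absent): squat white jar with grey label and grey screw lid, upright: a plain cylinder 58 mm across, 56 mm high (lid from 40 to 56 mm, as wide as the jar), 0.16 to 0.27 kg. Point on its axis at half height, 28 mm above its underside, z up its axis.
- shaken3_mid (a point): already shaken ink jar, starts in a shaker nest (two or three of the four are there; None if absent): squat white jar with grey label and grey screw lid, upright: a plain cylinder 58 mm across, 56 mm high (lid from 40 to 56 mm, as wide as the jar), 0.16 to 0.27 kg. Point on its axis at half height, 28 mm above its underside, z up its axis.
- shaken4_mid (a point): already shaken ink jar, starts in a shaker nest (two or three of the four are there; None if absent): squat white jar with grey label and grey screw lid, upright: a plain cylinder 58 mm across, 56 mm high (lid from 40 to 56 mm, as wide as the jar), 0.16 to 0.27 kg. Point on its axis at half height, 28 mm above its underside, z up its axis.
- nest1 (a point): centre of the floor of a nest of the shaker, which holds one jar upright between four upright round-topped black posts (11 mm thick, 37 mm high, at 26 mm in x and in y either side of this point: 2.3 mm play all round). Nests numbered along the shaker's +y, 70 mm apart; floor 65 mm above the bench. Axes are the shaker's: y along the row, z up. White housing below: 190 x 410 mm, 64 mm high
- nest2 (a point): centre of the floor of a nest of the shaker, which holds one jar upright between four upright round-topped black posts (11 mm thick, 37 mm high, at 26 mm in x and in y either side of this point: 2.3 mm play all round). Nests numbered along the shaker's +y, 70 mm apart; floor 65 mm above the bench. Axes are the shaker's: y along the row, z up. White housing below: 190 x 410 mm, 64 mm high
- nest3 (a point): centre of the floor of a nest of the shaker, which holds one jar upright between four upright round-topped black posts (11 mm thick, 37 mm high, at 26 mm in x and in y either side of this point: 2.3 mm play all round). Nests numbered along the shaker's +y, 70 mm apart; floor 65 mm above the bench. Axes are the shaker's: y along the row, z up. White housing below: 190 x 410 mm, 64 mm high
- nest4 (a point): centre of the floor of a nest of the shaker, which holds one jar upright between four upright round-topped black posts (11 mm thick, 37 mm high, at 26 mm in x and in y either side of this point: 2.3 mm play all round). Nests numbered along the shaker's +y, 70 mm apart; floor 65 mm above the bench. Axes are the shaker's: y along the row, z up. White housing below: 190 x 410 mm, 64 mm high
- bar (a joint): angle of the steel retaining bar about its upright hinge at the shaker's -y end: 0 = closed, lying along the shaker's +y over the lids, drilled end inside the keeper, where it stops by itself; grows to 1.9 as it swings level toward the shaker's -x (its front). Stays where left (0.7 N at the knob moves it). Bar 26 wide, 8 thick, 360 mm hinge to hole; clears seated jars by 5 mm
- bar_hinge (a point): bar hinge axis (upright), at the height of the bar's underside, 126 mm above the bench; axes are the shaker's
- bar_knob (a point): middle of the upright round black knob on top of the bar, 20 mm across, 46 mm high, 190 mm from the hinge axis; its point is 31 mm above the bar's underside
- keeper_hole (a point): centre of the hole in the top face of the keeper, the steel fork at the shaker's +y end, 144 mm above the bench, open toward the shaker's -x. Upright hole 13 mm across through upper ear (8 mm thick), bar end (2 mm below it) and lower ear (2 mm lower), 30 mm deep in all, open below; ears 36 mm along y, 44 mm along x. Axes are the shaker's
- pin_grip (a point): middle of the black round handle (22 mm across, 32 mm high) of the locking pin, upright in its holder, an aluminium block 50 x 70 x 36 mm with a hole 28 mm deep. Under the handle a collar 25 mm across, 4 mm thick, then the shank, 10 mm across, 60 mm long, tapered to 5 mm over its last 7 mm. Point 80 mm above the tip, 20 mm above the collar's underside; z up the pin; 0.07 kg
- tray_in (a point): centre of the inner floor (4 mm above the bench) of the shallow grey tray for shaken jars: inside 222 mm along its x, 112 mm along its y, walls 4 mm thick, 18 mm high outside. Fixed
- loupe: bystander, to be left alone: folding magnifier, dark metal, 36 x 36 x 34 mm; origin at the centre of its underside
- tape: bystander, to be left alone: roll of clear tape lying flat, 68 mm across, 24 mm high; origin at the centre of its underside
- wash: bystander, to be left alone: clear solvent bottle, 60 mm across, 170 mm high; origin at the centre of its underside
- cleaner: bystander, to be left alone: white cleaner bottle with a blue cap, 62 mm across, 190 mm high; origin at the centre of its underside
- swatches: bystander, to be left alone: small stack of sample cards, about 50 x 150 x 20 mm; origin at the centre of its underside
Mind the look-alikes: they are no part of the job. What is meant by the part that bears pin_grip is not orange, and is the smaller of those in its own colour.

How it is judged:
On the way, in this order (a step that is already met when the one before it is completed fails the run):
1. all shaken jars stand in the tray and all fresh jars are down in nests of the shaker (angle between each of shaken1_mid, shaken2_mid, shaken3_mid, shaken4_mid, fresh1_mid, fresh2_mid, fresh3_mid, fresh4_mid's own z axis and vertical below 0.15 rad and x of shaken1_mid in the frame of tray_in between -0.088 and 0.088 m and y of shaken1_mid in the frame of tray_in between -0.035 and 0.035 m and z of each of shaken1_mid, shaken2_mid, shaken3_mid, shaken4_mid in the frame of tray_in below 0.036 m and x of shaken2_mid in the frame of tray_in between -0.088 and 0.088 m and y of shaken2_mid in the frame of tray_in between -0.035 and 0.035 m and x of shaken3_mid in the frame of tray_in between -0.088 and 0.088 m and y of shaken3_mid in the frame of tray_in between -0.035 and 0.035 m and x of shaken4_mid in the frame of tray_in between -0.088 and 0.088 m and y of shaken4_mid in the frame of tray_in between -0.035 and 0.035 m and ((horizontal distance between fresh1_mid and nest1 below 0.008 m and z of fresh1_mid in the frame of nest1 below 0.034 m) or (horizontal distance between fresh1_mid and nest2 below 0.008 m and z of fresh1_mid in the frame of nest2 below 0.034 m) or (horizontal distance between fresh1_mid and nest3 below 0.008 m and z of fresh1_mid in the frame of nest3 below 0.034 m) or (horizontal distance between fresh1_mid and nest4 below 0.008 m and z of fresh1_mid in the frame of nest4 below 0.034 m)) and ((horizontal distance between fresh2_mid and nest1 below 0.008 m and z of fresh2_mid in the frame of nest1 below 0.034 m) or (horizontal distance between fresh2_mid and nest2 below 0.008 m and z of fresh2_mid in the frame of nest2 below 0.034 m) or (horizontal distance between fresh2_mid and nest3 below 0.008 m and z of fresh2_mid in the frame of nest3 below 0.034 m) or (horizontal distance between fresh2_mid and nest4 below 0.008 m and z of fresh2_mid in the frame of nest4 below 0.034 m)) and ((horizontal distance between fresh3_mid and nest1 below 0.008 m and z of fresh3_mid in the frame of nest1 below 0.034 m) or (horizontal distance between fresh3_mid and nest2 below 0.008 m and z of fresh3_mid in the frame of nest2 below 0.034 m) or (horizontal distance between fresh3_mid and nest3 below 0.008 m and z of fresh3_mid in the frame of nest3 below 0.034 m) or (horizontal distance between fresh3_mid and nest4 below 0.008 m and z of fresh3_mid in the frame of nest4 below 0.034 m)) and ((horizontal distance between fresh4_mid and nest1 below 0.008 m and z of fresh4_mid in the frame of nest1 below 0.034 m) or (horizontal distance between fresh4_mid and nest2 below 0.008 m and z of fresh4_mid in the frame of nest2 below 0.034 m) or (horizontal distance between fresh4_mid and nest3 below 0.008 m and z of fresh4_mid in the frame of nest3 below 0.034 m) or (horizontal distance between fresh4_mid and nest4 below 0.008 m and z of fresh4_mid in the frame of nest4 below 0.034 m))), for 0.2 s.
2. then the retaining bar is swung home into the keeper (all of step 1 and value of joint bar below 0.02 rad), for 0.2 s.
3. then the locking pin is through keeper and bar, its collar on the keeper (value of joint bar below 0.02 rad and horizontal distance between pin_grip and keeper_hole below 0.005 m and z of pin_grip in the frame of keeper_hole between 0.016 and 0.024 m and angle between pin_grip's own z axis and vertical below 0.12 rad), for 0.2 s.
At the end, for the whole second after the job is handed in: shaken jars upright on the tray floor, fresh ones upright in nests (0.15 rad, within 8 mm of nest centre and floor); bar within 0.02 rad of closed; pin upright through keeper and bar, at rest, collar within 4 mm of the keeper top (all of step 1 and all of step 3 and linear speed of pin below 0.02 m/s); the robot touches nothing.
It fails at once if one of the other things on the bench (magnifier, tape, bottles, cards) is pushed more than 5 cm from its place (distance of any of loupe, tape, wash, cleaner, swatches from where it was at the start of the episode above 0.05 m).
Of fresh1, fresh2, fresh3, fresh4 only 3 to 4 are there at a start; the rules pass over those that are not, and their reading is None.
Of shaken1, shaken2, shaken3, shaken4 only 2 to 3 are there at a start; the rules pass over those that are not, and their reading is None.
At some moment in a run one of fresh1, fresh2, fresh3, fresh4 may be knocked a few centimetres aside while the robot is not near it.
It also fails if it takes over 210 s, if anything falls off the work surface, if the arm or the gripper's body presses on something with over 40 N, if the wrist force passes 120 N, or if a joint passes its speed limit or range.

## Working session

There is one attempt and no reset: what is moved stays moved. The work goes in short steps, Python scripts to look and compute and a tool call to move; the robot and the scene stay as the last step left them, time stands still between calls to the robot, and variables do not carry over. Pictures are saved under pics/ and viewed, at most 14 in all, crops included, and the job is handed in when it is done.

Besides the shell and the picture viewer there is one more tool, called after ">>>" by a JSON object that holds its "method" and its "body". step_arm: Moves the arm, as the interface text tells. Its arguments: {"type":"object","properties":{"plan":{"type":"array","items":{"type":"array","items":{"type":"number"}}},"grip_force":{"type":"number"}},"required":["plan"]}

```bash
mkdir -p pics; ls; python3 - <<'E'
from cell import *
import cv2,numpy as np
s=observe();print({k:np.round(v,3) for k,v in s.items()})
for n in("scene","top"):
    c=read_camera(n);cv2.imwrite(f"pics/{n}0.png",c["img"][:,:,::-1])
    np.savez(f"{n}0.npz",**c);print(n,c["fx"],c["cx"],c["cy"],c["k1"],np.round(c["R"],3).tolist(),np.round(c["t"],3))
E
```

```text
pics
{'time': np.float64(0.0), 'qpos': array([-1.421,  0.343,  1.525, -0.   ,  1.275, -0.146]), 'qvel': array([ 0.001,  0.   ,  0.   ,  0.   ,  0.001, -0.001]), 'joint_efforts': array([-1.0000e-03, -4.3125e+01, -2.4422e+01,  7.2000e-02,  5.6000e-02,
       -0.0000e+00]), 'tool_pos': array([ 0.153, -0.502,  0.226]), 'tool_rot': array([-3.14 , -0.   ,  0.296]), 'contact_force': array([-0.169,  0.326, -0.164]), 'torque': array([ 0.017,  0.039, -0.01 ]), 'grip_force': np.float64(0.0), 'opening': np.float64(0.092)}
scene 429.1249270380414 318.15734979951435 200.7061157657142 -0.03667973758540834 [[-0.079, 0.997, 0.019], [0.632, 0.065, -0.772], [-0.771, -0.049, -0.635]] [-0.033 -0.239  1.699]
top 493.3723167906412 327.05475956403126 198.31164287108368 -0.05941002307149007 [[-0.017, -1.0, 0.008], [-0.987, 0.015, -0.157], [0.157, -0.01, -0.987]] [0.067 0.516 1.559]
```

View pics/top0.png

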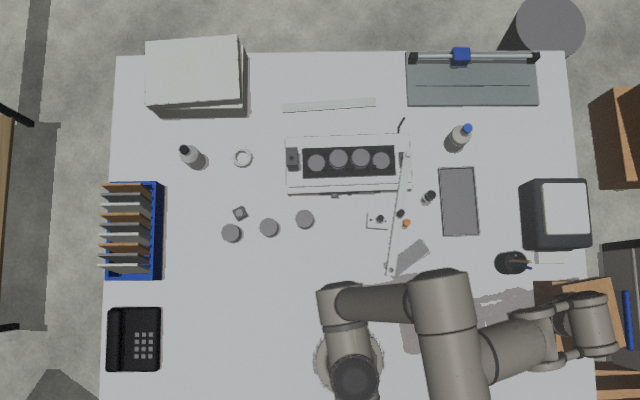

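View pics/scene0.png

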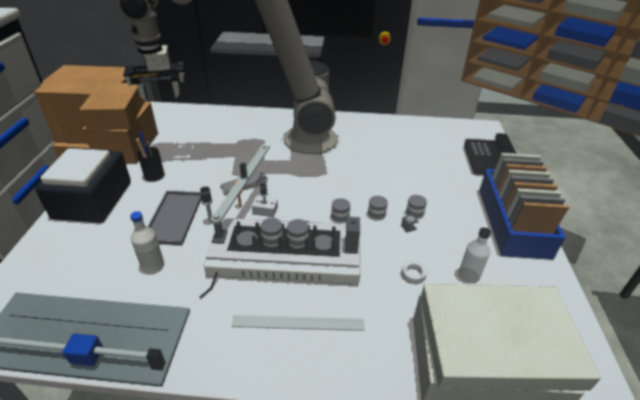

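Top view: fresh jars at (231,233), (269,227) and (305,219). Nests run along (316..381,160), with the keeper at (292,158). The bar goes from its hinge near (405,155) to (390,272). The pin candidates are around (378,220), (401,213), (406,223) and (429,197), so I'll enlarge that area.

```bash
cat > h.py <<'E'
from cell import *
import cv2,numpy as np
from scipy.spatial.transform import Rotation as Ro
def cam(n):
    s=observe(); c=read_camera(n)
    if n=="wrist":
        T=np.eye(4);T[:3,:3]=Ro.from_euler('xyz',s["tool_rot"]).as_matrix();T[:3,3]=s["tool_pos"]
        M=np.linalg.inv(T@c["T_tool_cam"]);c["R"]=M[:3,:3];c["t"]=M[:3,3]
    return c
def rays(c,uv):
    K=np.array([[c["fx"],0,c["cx"]],[0,c["fy"],c["cy"]],[0,0,1.]])
    p=cv2.undistortPoints(np.array(uv,float).reshape(-1,1,2),K,np.array([float(c["k1"]),0,0,0])).reshape(-1,2)
    return np.c_[p,np.ones(len(p))]
def at_z(c,uv,z):  # ray onto plane of height z
    d=rays(c,uv)@c["R"]; o=-c["R"].T@c["t"]
    return o+d*((z-o[2])/d[:,2])[:,None]
def cloud(c):
    v,u=np.mgrid[:400,:640]; uv=np.c_[u.ravel(),v.ravel()]
    P=(rays(c,uv)*c["range_z"].reshape(-1,1)-c["t"])@c["R"]
    P[c["range_z"].ravel()<=0]=np.nan
    return P.reshape(400,640,3)
def proj(c,X):
    K=np.array([[c["fx"],0,c["cx"]],[0,c["fy"],c["cy"]],[0,0,1.]])
    return cv2.projectPoints(np.array(X,float).reshape(-1,1,3),cv2.Rodrigues(np.array(c["R"]))[0],np.array(c["t"],float),K,np.array([float(c["k1"]),0,0,0]))[0].reshape(-1,2)
def save(n,img,box=None,k=1):
    if box: img=img[box[1]:box[3],box[0]:box[2]]
    cv2.imwrite(f"pics/{n}.png",cv2.resize(img[:,:,::-1],None,fx=k,fy=k,interpolation=cv2.INTER_CUBIC))
E
python3 - <<'E'
from h import *
c=dict(np.load("top0.npz"));s=dict(np.load("scene0.npz"))
a=cv2.resize(c["img"][125:285,270:490],None,fx=3.6,fy=3.6,interpolation=2)[:,:,::-1]
cv2.imwrite("pics/ctop.png",a)
save("cscene",s["img"],(190,140,380,290),4)
P=cloud(c)
for n,u,v in [("f",231,233),("f",269,227),("f",305,219),("n",316,162),("n",338,158),("n",360,158),("n",381,160),("keeper",292,158),("bar end",390,272),("p",378,220),("p",401,213),("p",406,223),("p",429,197),("tray",459,201),("tape",233,158),("loupe",240,213),("sw",412,253)]:
    print(n,np.round(np.nanmedian(P[v-2:v+3,u-2:u+3].reshape(-1,3),0),3))
E
```

```text
f [0.408 0.366 0.055]
f [0.425 0.245 0.055]
f [0.449 0.131 0.056]
n [0.633 0.093 0.065]
n [0.631 0.024 0.121]
n [ 0.631 -0.045  0.119]
n [ 0.636 -0.117  0.066]
keeper [0.634 0.167 0.139]
bar end [ 0.276 -0.128  0.132]
p [ 0.438 -0.098  0.096]
p [ 0.448 -0.157  0.179]
p [ 0.427 -0.185  0.096]
p [ 0.502 -0.254  0.127]
tray [ 0.507 -0.382  0.002]
tape [0.662 0.369 0.022]
loupe [0.474 0.341 0.037]
sw [ 0.337 -0.214  0.019]
```

View pics/ctop.png

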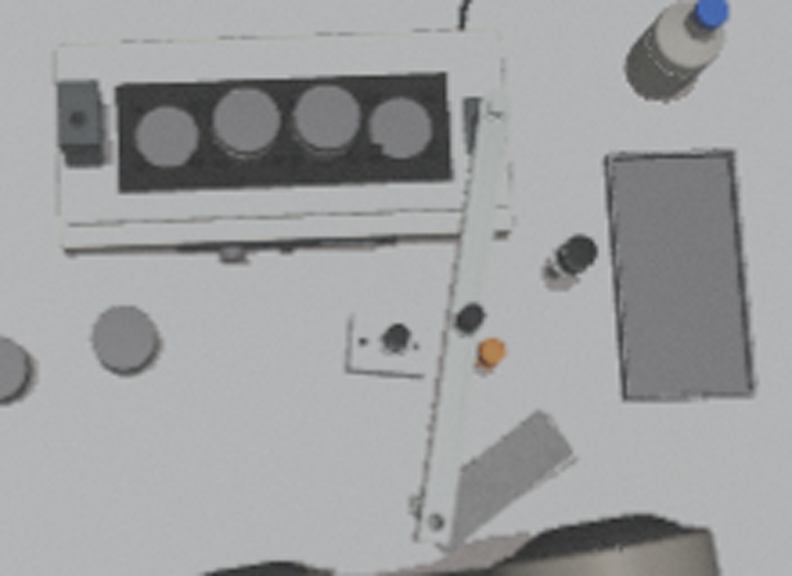

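View pics/cscene.png

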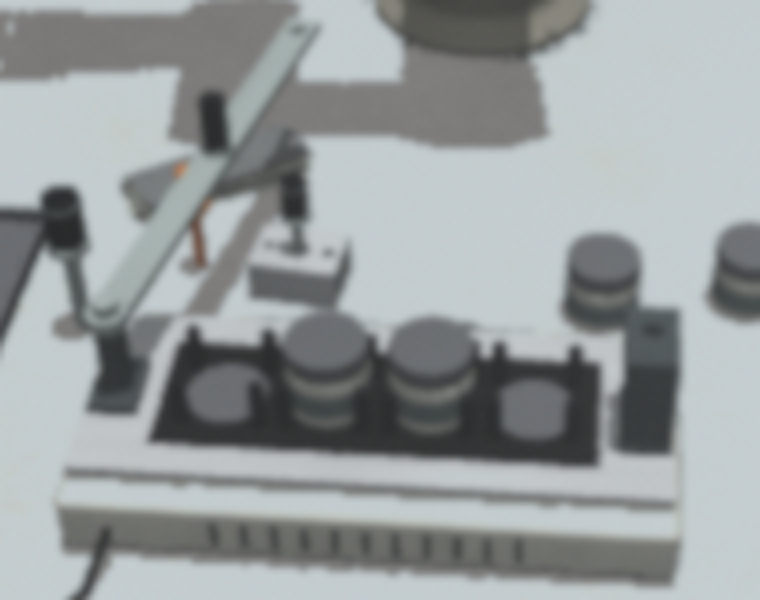

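The view confirms it: the candidates are the small black handle in the aluminium block (top 378,220), a larger black-handled pin standing free (429,197) and an orange pin (406,223). The knob at (401,213) belongs to the bar. The pin meant is the one in the block, because it is the smaller of the two black ones. Shaken jars are in nests 2 and 3, and nests 1 and 4 are empty. Three fresh jars are on the bench.

```bash
cat >> h.py <<'E'
def go(x,y,z,yaw):
    s=observe();p=np.array(s["tool_pos"]);w=s["tool_rot"][2]
    Rm=Ro.from_euler('xyz',s["tool_rot"]).as_matrix()
    d=Rm.T@(np.array([x,y,z])-p); tw=-(yaw-w); tw=(tw+np.pi/2)%np.pi-np.pi/2
    print("shift",np.round(d,4),"twist(tool z)",round(tw,3),"rows",int(np.ceil(max(np.linalg.norm(d)/.0625,abs(tw)/.187))))
E
python3 - <<'E'
from h import *
import cell
print(getattr(cell,'grasp_offset',None),[k for k in dir(cell) if k[0]!='_'])
c=read_camera("wrist");print(np.round(c["T_tool_cam"],3),c["fx"],c["cx"],c["cy"])
go(.56,-.01,.36,np.pi/2)
E
```

```text
0.0188 ['IKError', 'grasp_offset', 'hand_in', 'observe', 'read_camera']
[[-0.001 -0.968 -0.253  0.067]
 [ 1.    -0.    -0.001 -0.002]
 [ 0.001 -0.253  0.968 -0.159]
 [ 0.     0.     0.     1.   ]] 322.7426452215963 317.4988267302917 199.15140853020785
shift [ 0.5327 -0.352  -0.1333] twist(tool z) -1.275 rows 11
```

>>> {"method": "step_arm", "body": {"plan": [[-1,0,0,-0.06,0],[-1,0.06,-0.03,-0.12,-0.18],[-1,0.12,-0.08,-0.133,-0.36],[-1,0.533,-0.352,-0.133,-1.275],[-1,0.533,-0.352,-0.133,-1.275],[-1,0.533,-0.352,-0.133,-1.275],[-1,0.533,-0.352,-0.133,-1.275],[-1,0.533,-0.352,-0.133,-1.275],[-1,0.533,-0.352,-0.133,-1.275],[-1,0.533,-0.352,-0.133,-1.275],[-1,0.533,-0.352,-0.133,-1.275],[-1,0.533,-0.352,-0.133,-1.275],[-1,0.533,-0.352,-0.133,-1.275],[-1,0.533,-0.352,-0.133,-1.275]], "grip_force": 20}}

```text
time: 1.9
tool_pos: [0.5599, -0.0106, 0.3594]
tool_rot: [-3.141, 0.0, 1.571]
contact_force: [0.4, -0.2, 0.8]
opening: 0.0922
grip_force: 0.0
```

```bash
python3 - <<'E'
from h import *
s=observe();print(s["time"],s["tool_pos"],s["tool_rot"])
c=cam("wrist");np.savez("w1.npz",**c);save("w1",c["img"])
E
```

```text
1.9 [ 0.55985321 -0.01062467  0.35940509] [-3.14064186e+00  4.05173419e-04  1.57066604e+00]
```

View pics/w1.png

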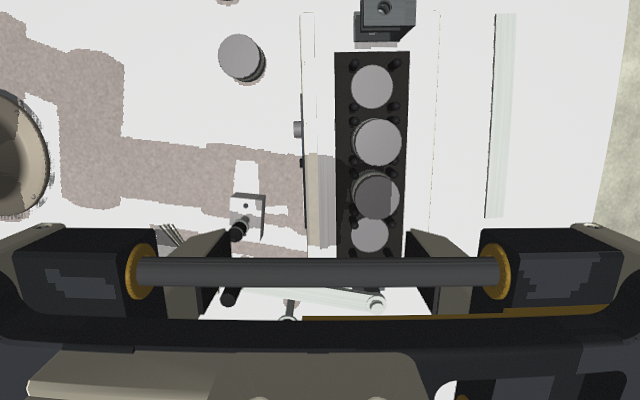

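Wrist view: nest 4's floor is at (372,87), the jars are at (378,143) and (376,197), nest 1 is at (369,234), the keeper hole is at (384,8) and the hinge is at (375,302).

```bash
python3 - <<'E'
from h import *
def disc(c,u,v,z,r=24,lo=90,hi=160):
    g=cv2.cvtColor(c["img"],cv2.COLOR_RGB2GRAY);x0,y0=max(0,u-r),max(0,v-r)
    s=g[y0:v+r,x0:u+r]; m=((s>lo)&(s<hi)).astype(np.uint8)
    n,l=cv2.connectedComponents(m); k=l[v-y0,u-x0]
    cs,_=cv2.findContours((l==k).astype(np.uint8),cv2.RETR_EXTERNAL,cv2.CHAIN_APPROX_NONE)
    h=max(cs,key=cv2.contourArea);
    p=at_z(c,h.reshape(-1,2)+[x0,y0],z)[:,:2]
    (cx,cy),rad=cv2.minEnclosingCircle(p.astype(np.float32))
    A=np.c_[2*p,np.ones(len(p))];q=np.linalg.lstsq(A,(p**2).sum(1),rcond=None)[0]
    print(n,k,"encl",np.round((cx,cy,rad),4),"fit",np.round(q[:2],4),round(float(np.sqrt(q[2]+q[0]**2+q[1]**2)),4))
c=dict(np.load("w1.npz"));g=cv2.cvtColor(c["img"],cv2.COLOR_RGB2GRAY)
print([int(g[v,u]) for u,v in[(372,87),(378,143),(376,197),(369,234),(384,8),(240,57)]])
for u,v,z in[(372,87,.065),(378,143,.121),(376,197,.121),(369,234,.065),(240,57,.056)]: disc(c,u,v,z,26,75,190)
print("keeper",at_z(c,[(384,8)],.144))
t=dict(np.load("top0.npz"))
print("top");
for u,v,z in[(316,162,.065),(338,158,.121),(360,158,.121),(381,160,.065),(231,233,.056),(269,227,.056),(305,219,.056)]: disc(t,u,v,z,16,75,160)
P=cloud(c)
# black recess at z~.065
q=P[(g<60)&(abs(P[:,:,2]-.065)<.006)&(P[:,:,0]>.55)]
print(len(q),cv2.minAreaRect(q[:,:2].astype(np.float32)))
# bar pts in top, keeper pts
Pt=cloud(t);m=(abs(Pt[:,:,2]-.134)<.006)&(Pt[:,:,0]<.6)&(Pt[:,:,1]>-.25)&(Pt[:,:,1]<0)&(Pt[:,:,0]>.3)
q=Pt[m];print("bar",len(q),cv2.fitLine(q[:,:2].astype(np.float32),1,0,0,0).ravel())
k=Pt[(abs(Pt[:,:,2]-.142)<.006)&(Pt[:,:,0]>.58)&(Pt[:,:,1]>.12)];print("keep",len(k),np.median(k,0),k.min(0),k.max(0))
r=Pt[140:240,430:490].reshape(-1,3);r=r[(r[:,2]>-.004)&(r[:,2]<.03)]
gt=cv2.cvtColor(t["img"],cv2.COLOR_RGB2GRAY);m=np.zeros_like(gt);m[150:245,432:490]=1
m=((m>0)&(gt<130)).astype(np.uint8);n,l=cv2.connectedComponents(m);k=l[200,459]
uv=np.argwhere(l==k)[:,::-1];print("tray",len(uv),cv2.minAreaRect(at_z(t,uv,.01)[:,:2].astype(np.float32)))
E
```

```text
[155, 149, 90, 141, 53, 156]
2 1 encl [0.6309 0.0967 0.0287] fit [0.6309 0.0966] 0.0279
2 1 encl [0.6308 0.0277 0.0308] fit [0.6308 0.0274] 0.0291
2 1 encl [ 0.6276 -0.0447  0.0352] fit [ 0.6322 -0.0437] 0.0303
2 1 encl [ 0.6439 -0.1044  0.0412] fit [ 0.64   -0.1054] 0.032
2 1 encl [0.4558 0.1325 0.0353] fit [0.456  0.1337] 0.0316
keeper [[0.62918121 0.17081004 0.144     ]]
top
6 4 encl [0.631  0.0929 0.0296] fit [0.6312 0.0932] 0.0279
6 3 encl [0.6287 0.0234 0.0329] fit [0.6295 0.0241] 0.0301
6 3 encl [ 0.6304 -0.0452  0.0328] fit [ 0.6311 -0.0455] 0.0301
6 4 encl [ 0.6368 -0.1165  0.0292] fit [ 0.6365 -0.1169] 0.0274
3 2 encl [0.4085 0.3625 0.0363] fit [0.4071 0.3634] 0.0321
2 1 encl [0.4244 0.2434 0.0339] fit [0.4236 0.2438] 0.0311
2 1 encl [0.449  0.1313 0.0329] fit [0.448  0.1314] 0.0303
6749 ((0.6334033012390137, -0.01997312903404236), (0.09935157001018524, 0.36793753504753113), 1.2124873399734497)
bar 770 [ 0.98292106 -0.18402773  0.45810091 -0.15688953]
keep 2497 [0.90121247 0.4752536  0.14589843] [0.60516577 0.14990803 0.13601198] [1.04179087 0.6392655  0.14799594]
tray 2476 ((0.5081024765968323, -0.37618398666381836), (0.23129230737686157, 0.12324348837137222), 1.5325062274932861)
```

```bash
python3 - <<'E'
from h import *
go(.632,.0255,.094,1.593)
t=dict(np.load("top0.npz"));P=cloud(t)
for n,a in(("cleaner",P[110:155,440:480]),("decoy",P[185:210,420:437]),("swatch",P[235:275,395:435])):
    q=a.reshape(-1,3);q=q[q[:,2]>.012];print(n,np.round(q.min(0),3),np.round(q.max(0),3),np.round(np.median(q,0),3))
E
```

```text
shift [0.0366 0.0724 0.2656] twist(tool z) -0.023 rows 5
cleaner [ 0.673 -0.397  0.012] [ 0.735 -0.337  0.199] [ 0.694 -0.358  0.122]
decoy [ 0.494 -0.288  0.012] [ 0.554 -0.243  0.135] [ 0.508 -0.255  0.123]
swatch [ 0.267 -0.27   0.012] [ 0.387 -0.1    0.742] [ 0.328 -0.194  0.02 ]
```

>>> {"method": "step_arm", "body": {"plan": [[-1,0.036,0.072,0.05,-0.023],[-1,0.0365,0.0725,0.12,-0.023],[-1,0.0365,0.0725,0.18,-0.023],[-1,0.0365,0.0725,0.225,-0.023],[-1,0.0365,0.0725,0.25,-0.023],[-1,0.0365,0.0725,0.2655,-0.023],[-1,0.0365,0.0725,0.2655,-0.023],[1,0.0365,0.0725,0.2655,-0.023],[1,0.0365,0.0725,0.2655,-0.023],[1,0.0365,0.0725,0.2655,-0.023],[1,0.0365,0.0725,0.2655,-0.023],[1,0.0365,0.0725,0.2655,-0.023]], "grip_force": 20}}

```text
time: 3.45
tool_pos: [0.6331, 0.0264, 0.0947]
tool_rot: [3.141, 0.0, 1.594]
contact_force: [-0.7, 0.1, 3.5]
opening: 0.0579
grip_force: 20.0
```

>>> {"method": "step_arm", "body": {"plan": [[1,0,0,-0.03,0],[1,0,0,-0.09,0],[1,0,0,-0.15,0],[1,-0.4,-0.184,-0.17,1.566],[1,-0.4,-0.184,-0.17,1.566],[1,-0.4,-0.184,-0.17,1.566],[1,-0.4,-0.184,-0.17,1.566],[1,-0.4,-0.184,-0.17,1.566],[1,-0.4,-0.184,-0.17,1.566],[1,-0.4,-0.184,-0.17,1.566],[1,-0.4,-0.184,-0.17,1.566],[1,-0.4,-0.184,-0.17,1.566],[1,-0.4,-0.184,-0.17,1.566],[1,-0.4,-0.184,-0.17,1.566],[1,-0.4,-0.184,-0.11,1.566],[1,-0.4,-0.184,-0.05,1.566],[1,-0.4,-0.184,0.0,1.566],[1,-0.4,-0.184,0.03,1.566]]}}

```text
time: 5.7
tool_pos: [0.4573, -0.3764, 0.0614]
tool_rot: [-3.139, 0.002, 0.03]
contact_force: [0.2, 0.1, -1.1]
opening: 0.0574
grip_force: 20.0
```

```bash
python3 - <<'E'
from h import *
c=cam("wrist");save("w2",c["img"])
E
```

```text
(no output)
```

View pics/w2.png

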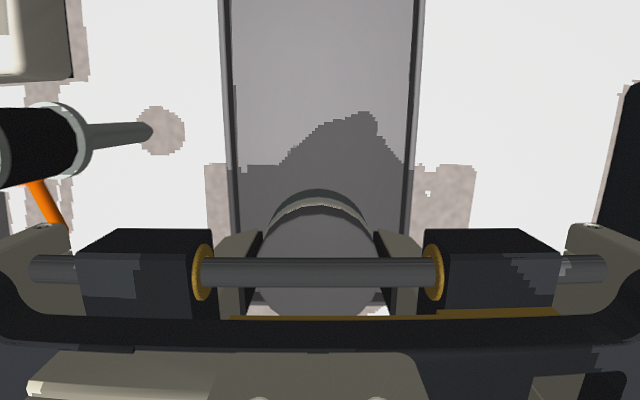

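The jar is held upright and centred between the tray walls (image 230–410, jar at 317). I'll lower it and release.

>>> {"method": "step_arm", "body": {"plan": [[1,0,0,0.015,0],[1,0,0,0.024,0],[1,0,0,0.026,0],[1,0,0,0.027,0],[-1,0,0,0.027,0],[-1,0,0,0.027,0],[-1,0,0,0.027,0]]}}

```text
time: 6.62
tool_pos: [0.4583, -0.378, 0.0377]
tool_rot: [3.141, -0.001, 0.028]
contact_force: [0.5, 0.0, 0.5]
opening: 0.0832
grip_force: 0.0
```

```bash
python3 - <<'E'
from h import *
go(.634,-.0445,.22,1.593)
go(.634,-.0445,.094,1.593)
E
```

```text
shift [ 0.1851 -0.3283 -0.1825] twist(tool z) -1.565 rows 9
shift [ 0.185  -0.3284 -0.0565] twist(tool z) -1.565 rows 9
```

>>> {"method": "step_arm", "body": {"plan": [[-1,0,0,-0.05,0],[-1,0,0,-0.11,0],[-1,0,0,-0.17,0],[-1,0.185,-0.328,-0.19,-1.565],[-1,0.185,-0.328,-0.19,-1.565],[-1,0.185,-0.328,-0.19,-1.565],[-1,0.185,-0.328,-0.19,-1.565],[-1,0.185,-0.328,-0.19,-1.565],[-1,0.185,-0.328,-0.19,-1.565],[-1,0.185,-0.328,-0.19,-1.565],[-1,0.185,-0.328,-0.19,-1.565],[-1,0.185,-0.328,-0.19,-1.565],[-1,0.185,-0.328,-0.19,-1.565],[-1,0.185,-0.328,-0.13,-1.565],[-1,0.185,-0.328,-0.085,-1.565],[-1,0.185,-0.328,-0.0575,-1.565],[-1,0.185,-0.328,-0.0575,-1.565],[1,0.185,-0.328,-0.0575,-1.565],[1,0.185,-0.328,-0.0575,-1.565],[1,0.185,-0.328,-0.0575,-1.565]]}}

```text
time: 9.12
tool_pos: [0.6344, -0.0449, 0.096]
tool_rot: [3.14, 0.001, 1.593]
contact_force: [-0.6, 0.6, -0.6]
opening: 0.0665
grip_force: 0.0
```

>>> {"method": "step_arm", "body": {"plan": [[1,0,0,0,0],[1,0,0,0,0]]}}

```text
time: 9.38
tool_pos: [0.6344, -0.0448, 0.0955]
tool_rot: [3.14, 0.0, 1.593]
contact_force: [0.1, -0.5, 3.6]
opening: 0.0574
grip_force: 20.0
```

```bash
python3 - <<'E'
from h import *
s=observe();print(s["opening"],s["grip_force"])
go(.558,-.376,.25,.028)
go(.558,-.376,.036,.028)
E
```

```text
0.057359291657980815 20.00136226415634
shift [-0.3295 -0.0834 -0.1545] twist(tool z) 1.565 rows 9
shift [-0.3294 -0.0837  0.0595] twist(tool z) 1.565 rows 9
```

>>> {"method": "step_arm", "body": {"plan": [[1,0,0,-0.03,0],[1,0,0,-0.09,0],[1,0,0,-0.15,0],[1,-0.329,-0.083,-0.17,1.565],[1,-0.329,-0.083,-0.17,1.565],[1,-0.329,-0.083,-0.17,1.565],[1,-0.329,-0.083,-0.17,1.565],[1,-0.329,-0.083,-0.17,1.565],[1,-0.329,-0.083,-0.17,1.565],[1,-0.329,-0.083,-0.17,1.565],[1,-0.329,-0.083,-0.17,1.565],[1,-0.329,-0.083,-0.17,1.565],[1,-0.329,-0.083,-0.17,1.565],[1,-0.329,-0.083,-0.11,1.565],[1,-0.329,-0.083,-0.05,1.565],[1,-0.329,-0.083,0.0,1.565],[1,-0.329,-0.083,0.03,1.565],[1,-0.329,-0.083,0.05,1.565],[1,-0.329,-0.083,0.0575,1.565],[1,-0.329,-0.083,0.0575,1.565]]}}

```text
time: 11.88
tool_pos: [0.558, -0.3754, 0.037]
tool_rot: [-3.141, 0.001, 0.028]
contact_force: [0.0, 0.4, -2.3]
opening: 0.0577
grip_force: 20.0
```

>>> {"method": "step_arm", "body": {"plan": [[1,0,0,0.002,0],[-1,0,0,0.002,0],[-1,0,0,0.002,0],[-1,0,0,0.002,0],[-1,0,0,-0.03,0],[-1,0,0,-0.09,0],[-1,0,0,-0.15,0],[-1,0,0,-0.21,0],[-1,0,0,-0.25,0],[-1,0,0,-0.25,0]]}}

```text
time: 13.12
tool_pos: [0.5591, -0.3763, 0.2921]
tool_rot: [3.136, -0.007, 0.028]
contact_force: [-0.6, 0.6, -0.1]
opening: 0.0913
grip_force: 0.0
```

```bash
cat >> h.py <<'E'
def lids(c,zl,box,lo=75,hi=200):
    # jar tops by height, from depth
    P=cloud(c);m=(abs(P[:,:,2]-zl)<.006)&(P[:,:,0]>box[0])&(P[:,:,0]<box[1])&(P[:,:,1]>box[2])&(P[:,:,1]<box[3])
    n,l,st,_=cv2.connectedComponentsWithStats(m.astype(np.uint8))
    for i in range(1,n):
        if st[i,4]<60: continue
        q=P[l==i][:,:2].astype(np.float32);(x,y),r=cv2.minEnclosingCircle(q)
        print("lid",np.round([x,y,r],4),"mean",np.round(q.mean(0),4),len(q))
E
python3 - <<'E'
from h import *
c=cam("top");np.savez("top1.npz",**c);lids(c,.056,(.3,.62,.05,.5));print("tray");lids(c,.060,(.38,.63,-.46,-.3))
go(.45,.131,.30,np.pi/2)
E
```

```text
lid [0.5525 0.0846 0.0361] mean [0.5552 0.0843] 148
lid [0.5491 0.1556 0.0356] mean [0.5474 0.1545] 108
lid [0.451  0.1333 0.0291] mean [0.451  0.1324] 232
lid [0.4258 0.2473 0.029 ] mean [0.4258 0.2474] 235
lid [0.4085 0.3693 0.0298] mean [0.4092 0.3679] 231
tray
lid [ 0.5579 -0.3693  0.0274] mean [ 0.5602 -0.3611] 68
shift [-0.0943 -0.5096 -0.0125] twist(tool z) -1.543 rows 9
```

>>> {"method": "step_arm", "body": {"plan": [[-1,-0.093,-0.511,-0.01,-1.543],[-1,-0.093,-0.511,-0.01,-1.543],[-1,-0.093,-0.511,-0.01,-1.543],[-1,-0.093,-0.511,-0.01,-1.543],[-1,-0.093,-0.511,-0.01,-1.543],[-1,-0.093,-0.511,-0.01,-1.543],[-1,-0.093,-0.511,-0.01,-1.543],[-1,-0.093,-0.511,-0.01,-1.543],[-1,-0.093,-0.511,0.05,-1.543],[-1,-0.093,-0.511,0.1,-1.543],[-1,-0.093,-0.511,0.1,-1.543],[-1,-0.093,-0.511,0.16,-1.543],[-1,-0.093,-0.511,0.22,-1.543],[-1,-0.093,-0.511,0.25,-1.543],[-1,-0.093,-0.511,0.263,-1.543],[-1,-0.093,-0.511,0.263,-1.543],[1,-0.093,-0.511,0.263,-1.543],[1,-0.093,-0.511,0.263,-1.543],[1,-0.093,-0.511,0.263,-1.543],[1,-0.093,-0.511,0.263,-1.543]]}}

```text
time: 15.68
tool_pos: [0.4515, 0.1328, 0.0246]
tool_rot: [3.14, -0.0, 1.571]
contact_force: [-0.3, -0.0, 3.1]
opening: 0.0578
grip_force: 20.0
```

>>> {"method": "step_arm", "body": {"plan": [[1,0,0,0,0],[1,0,0,0,0]]}}

```text
time: 15.92
tool_pos: [0.4515, 0.1328, 0.0246]
tool_rot: [3.14, -0.0, 1.571]
contact_force: [-0.3, -0.0, 5.6]
opening: 0.0577
grip_force: 20.0
```

```bash
python3 - <<'E'
from h import *
go(.632,.0965,.20,1.593)
E
```

```text
shift [-0.0363  0.1808 -0.1751] twist(tool z) -0.022 rows 5
```

>>> {"method": "step_arm", "body": {"plan": [[1,0,0,-0.05,0],[1,0,0,-0.11,0],[1,0,0,-0.17,0],[1,-0.036,0.181,-0.175,-0.022],[1,-0.036,0.181,-0.175,-0.022],[1,-0.036,0.181,-0.175,-0.022],[1,-0.036,0.181,-0.175,-0.022],[1,-0.036,0.181,-0.14,-0.022],[1,-0.036,0.181,-0.115,-0.022],[1,-0.036,0.181,-0.115,-0.022],[1,-0.036,0.181,-0.115,-0.022]]}}

```text
time: 17.3
tool_pos: [0.632, 0.097, 0.1403]
tool_rot: [3.141, 0.0, 1.593]
contact_force: [-0.2, 0.7, -1.5]
opening: 0.0577
grip_force: 20.0
```

```bash
python3 - <<'E'
from h import *
c=cam("wrist");save("w3",c["img"])
c=cam("top");save("t3",c["img"],(280,120,420,210),5)
E
```

```text
(no output)
```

View pics/w3.png

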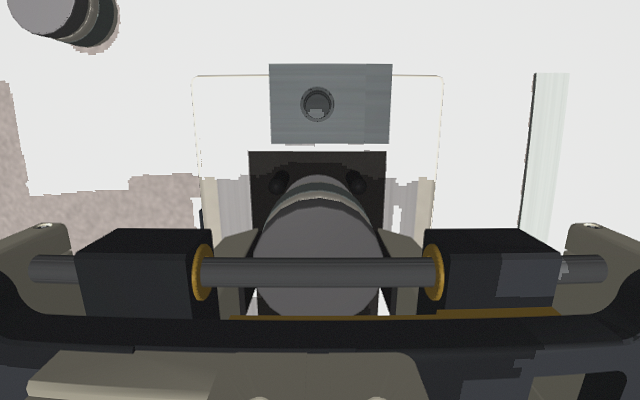

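The jar sits centred between nest 4's far posts (280,184) and (356,182), and the keeper hole is at (317,104). Next I compute the y offset from the posts.

```bash
python3 - <<'E'
from h import *
c=cam("wrist");print("keeper",at_z(c,[(317.5,103.5)],.144)[0].round(4))
# post pixel as drawn: top of post ~ centre of round dark top
P=cloud(c);g=cv2.cvtColor(c["img"],cv2.COLOR_RGB2GRAY)
for (u0,u1) in((266,298),(340,372)):
    a=P[160:200,u0:u1].reshape(-1,3);a=a[(a[:,2]>.085)&(a[:,2]<.11)]
    print(len(a),a.min(0).round(4),a.max(0).round(4),a[a[:,2]>.097].mean(0).round(4))
go(.632,.097,.0896,1.593)
E
```

```text
keeper [0.6298 0.1714 0.144 ]
289 [0.5994 0.1162 0.085 ] [0.6097 0.127  0.1048] [0.6046 0.1222 0.1009]
292 [0.6506 0.1177 0.0852] [0.6612 0.1284 0.1039] [0.6557 0.1234 0.1009]
shift [ 0.0002 -0.0006  0.0511] twist(tool z) -0.0 rows 1
```

>>> {"method": "step_arm", "body": {"plan": [[1,0,-0.001,0.008,0],[1,0,-0.001,0.018,0],[1,0,-0.001,0.028,0],[1,0,-0.001,0.038,0],[1,0,-0.001,0.047,0],[1,0,-0.001,0.05,0],[1,0,-0.001,0.05,0]]}}

```text
time: 18.32
tool_pos: [0.6319, 0.0952, 0.0897]
tool_rot: [3.14, 0.002, 1.592]
contact_force: [2.1, -7.1, 4.0]
opening: 0.0579
grip_force: 20.0
```

>>> {"method": "step_arm", "body": {"plan": [[-1,0,0,0,0],[-1,0,0,0,0],[-1,0,0,0,0],[-1,0,0,-0.02,0],[-1,0,0,-0.06,0],[-1,0,0,-0.12,0],[-1,0,-0.05,-0.18,0],[-1,-0.0,-0.11,-0.2,0],[-1,0,-0.17,-0.2,0],[-1,0,-0.17,-0.2,0]]}}

```text
time: 19.58
tool_pos: [0.4577, 0.0934, 0.29]
tool_rot: [-3.142, -0.0, 1.594]
contact_force: [0.8, -0.4, -0.5]
opening: 0.092
grip_force: 0.0
```

```bash
python3 - <<'E'
from h import *
c=cam("top");lids(c,.056,(.3,.535,.15,.5));print("nest");lids(c,.121,(.58,.68,.03,.135))
c=cam("wrist");np.savez("w4.npz",**c);print("wrist");lids(c,.121,(.58,.68,.03,.135));lids(c,.056,(.3,.52,.15,.5))
go(.4258,.2474,.0246,1.571)
E
```

```text
lid [0.4256 0.2472 0.029 ] mean [0.426  0.2472] 237
lid [0.4094 0.3698 0.0293] mean [0.4091 0.3689] 248
nest
lid [0.6304 0.0951 0.0287] mean [0.6349 0.0954] 191
wrist
lid [0.6303 0.0998 0.0295] mean [0.6284 0.1005] 2328
lid [0.4265 0.2518 0.0291] mean [0.4269 0.2518] 2160
shift [ 0.1549 -0.0318  0.2653] twist(tool z) 0.022 rows 5
```

>>> {"method": "step_arm", "body": {"plan": [[-1,0.154,-0.032,0.02,0.022],[-1,0.154,-0.032,0.04,0.022],[-1,0.154,-0.032,0.08,0.022],[-1,0.154,-0.032,0.14,0.022],[-1,0.154,-0.032,0.2,0.022],[-1,0.154,-0.032,0.24,0.022],[-1,0.154,-0.032,0.264,0.022],[-1,0.154,-0.032,0.264,0.022],[1,0.154,-0.032,0.264,0.022],[1,0.154,-0.032,0.264,0.022],[1,0.154,-0.032,0.264,0.022],[1,0.154,-0.032,0.264,0.022],[1,0.154,-0.032,0.264,0.022]]}}

```text
time: 21.3
tool_pos: [0.4264, 0.2464, 0.0259]
tool_rot: [3.14, -0.001, 1.571]
contact_force: [1.5, -0.4, 5.3]
opening: 0.0579
grip_force: 20.0
```

```bash
python3 - <<'E'
from h import *
go(.6335,.0245,.14,1.593)
E
```

```text
shift [-0.2219  0.2073 -0.1138] twist(tool z) -0.022 rows 6
```

>>> {"method": "step_arm", "body": {"plan": [[1,0,0,-0.05,0],[1,0,0,-0.11,0],[1,0,0,-0.17,0],[1,-0.222,0.207,-0.19,-0.022],[1,-0.222,0.207,-0.19,-0.022],[1,-0.222,0.207,-0.19,-0.022],[1,-0.222,0.207,-0.19,-0.022],[1,-0.222,0.207,-0.19,-0.022],[1,-0.222,0.207,-0.19,-0.022],[1,-0.222,0.207,-0.16,-0.022],[1,-0.222,0.207,-0.114,-0.022],[1,-0.222,0.207,-0.106,-0.022],[1,-0.222,0.207,-0.096,-0.022],[1,-0.222,0.207,-0.086,-0.022],[1,-0.222,0.207,-0.076,-0.022],[1,-0.222,0.207,-0.068,-0.022],[1,-0.222,0.207,-0.064,-0.022],[1,-0.222,0.207,-0.064,-0.022]]}}

```text
time: 23.55
tool_pos: [0.6333, 0.0238, 0.0909]
tool_rot: [3.139, 0.001, 1.593]
contact_force: [-1.0, -2.9, 7.5]
opening: 0.0579
grip_force: 20.0
```

>>> {"method": "step_arm", "body": {"plan": [[-1,0,0,0,0],[-1,0,0,0,0],[-1,0,0,0,0],[-1,0,0,-0.02,0],[-1,0,0,-0.06,0],[-1,0,0,-0.12,0],[-1,0,-0.05,-0.18,0],[-1,0.05,-0.1,-0.2,0.2],[-1,0.1,-0.15,-0.2,0.4],[-1,0.15,-0.18,-0.2,0.6],[-1,0.15,-0.18,-0.2,0.6]]}}

```text
time: 24.92
tool_pos: [0.4474, 0.1721, 0.2897]
tool_rot: [3.142, -0.001, 0.992]
contact_force: [1.2, -0.6, 0.3]
opening: 0.0917
grip_force: 0.0
```

```bash
python3 - <<'E'
from h import *
c=cam("top");lids(c,.056,(.3,.535,.15,.5));print("nest");lids(c,.121,(.58,.68,-.01,.135))
go(.409,.369,.025,0.0)
E
```

```text
lid [0.4093 0.369  0.0294] mean [0.4094 0.3688] 242
nest
lid [0.63   0.0958 0.0293] mean [0.6299 0.0953] 240
lid [0.6309 0.025  0.0292] mean [0.6306 0.0244] 242
shift [ 0.1428 -0.1374  0.2652] twist(tool z) 0.992 rows 6
```

>>> {"method": "step_arm", "body": {"plan": [[-1,0.143,-0.137,0.0,0.992],[-1,0.143,-0.137,0.0,0.992],[-1,0.143,-0.137,0.0,0.992],[-1,0.143,-0.137,0.0,0.992],[-1,0.143,-0.137,0.0,0.992],[-1,0.143,-0.137,0.05,0.992],[-1,0.143,-0.137,0.1,0.992],[-1,0.143,-0.137,0.16,0.992],[-1,0.143,-0.137,0.21,0.992],[-1,0.143,-0.137,0.245,0.992],[-1,0.143,-0.137,0.264,0.992],[-1,0.143,-0.137,0.264,0.992],[1,0.143,-0.137,0.264,0.992],[1,0.143,-0.137,0.264,0.992],[1,0.143,-0.137,0.264,0.992],[1,0.143,-0.137,0.264,0.992],[1,0.143,-0.137,0.264,0.992]]}}

```text
time: 27.1
tool_pos: [0.4134, 0.3656, 0.0261]
tool_rot: [-3.14, -0.002, 0.001]
contact_force: [-0.8, 2.7, 5.9]
opening: 0.0577
grip_force: 20.0
```

```bash
python3 - <<'E'
from h import *
go(.635,-.0455,.14,1.593)
E
```

```text
shift [ 0.2215  0.4111 -0.1142] twist(tool z) 1.549 rows 9
```

>>> {"method": "step_arm", "body": {"plan": [[1,0,0,-0.05,0],[1,0,0,-0.11,0],[1,0,0,-0.17,0],[1,0.2215,0.411,-0.2,-1.592],[1,0.2215,0.411,-0.2,-1.592],[1,0.2215,0.411,-0.2,-1.592],[1,0.2215,0.411,-0.2,-1.592],[1,0.2215,0.411,-0.2,-1.592],[1,0.2215,0.411,-0.2,-1.592],[1,0.2215,0.411,-0.2,-1.592],[1,0.2215,0.411,-0.2,-1.592],[1,0.2215,0.411,-0.2,-1.592],[1,0.2215,0.411,-0.2,-1.592],[1,0.2215,0.411,-0.16,-1.592],[1,0.2215,0.411,-0.114,-1.592],[1,0.2215,0.411,-0.114,-1.592],[1,0.2215,0.411,-0.114,-1.592]]}}

```text
time: 29.22
tool_pos: [0.6353, -0.0456, 0.141]
tool_rot: [3.14, 0.001, 1.592]
contact_force: [-0.7, -0.4, -1.9]
opening: 0.0577
grip_force: 20.0
```

```bash
python3 - <<'E'
from h import *
c=cam("wrist");save("w5",c["img"]);P=cloud(c)
q=P.reshape(-1,3);m=(abs(q[:,2]-.171)<.006)&(abs(q[:,0]-.63)<.035)&(abs(q[:,1]+.045)<.045);print(q[m].min(0),q[m].max(0))
go(.6345,-.0455,.14,1.593)
E
```

```text
[ 0.5950528  -0.06554033  0.16505191] [ 0.66498631 -0.01732117  0.17693198]
shift [ 0.0003 -0.0012  0.0016] twist(tool z) -0.001 rows 1
```

View pics/w5.png

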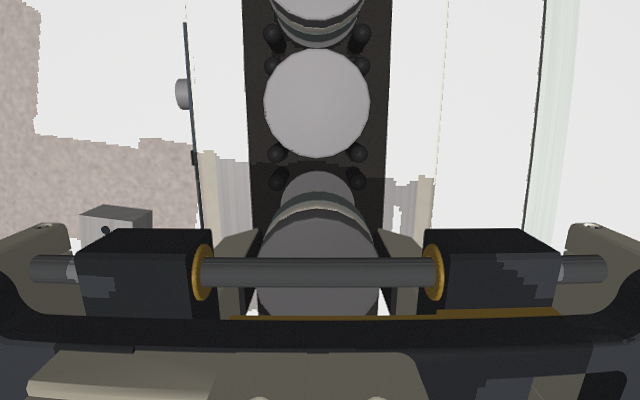

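```bash
python3 - <<'E'
from h import *
for n in("w3","w5"):
    g=cv2.imread(f"pics/{n}.png",0).astype(int);print(n,[(v,int(g[v,314:321].mean())) for v in range(166,216,2)])
E
```

```text
w3 [(166, 31), (168, 30), (170, 31), (172, 30), (174, 52), (176, 98), (178, 96), (180, 97), (182, 76), (184, 55), (186, 56), (188, 55), (190, 78), (192, 101), (194, 106), (196, 135), (198, 72), (200, 50), (202, 51), (204, 52), (206, 67), (208, 98), (210, 95), (212, 95), (214, 94)]
w5 [(166, 29), (168, 32), (170, 42), (172, 98), (174, 95), (176, 96), (178, 95), (180, 95), (182, 96), (184, 95), (186, 95), (188, 95), (190, 94), (192, 54), (194, 56), (196, 56), (198, 55), (200, 81), (202, 101), (204, 106), (206, 129), (208, 121), (210, 50), (212, 51), (214, 52)]
```

Compared with the earlier insertion, the jar sits about 4–6 mm too far back relative to nest 2's floor disc (row 171 against base row 191). That matches the off-centre grasp, so I'll correct by +4.5 mm along tool x and insert.

>>> {"method": "step_arm", "body": {"plan": [[1,0.0045,-0.0008,0,0],[1,0.0045,-0.0008,0.008,0],[1,0.0045,-0.0008,0.018,0],[1,0.0045,-0.0008,0.028,0],[1,0.0045,-0.0008,0.038,0],[1,0.0045,-0.0008,0.046,0],[1,0.0045,-0.0008,0.05,0],[1,0.0045,-0.0008,0.05,0]]}}

```text
time: 30.28
tool_pos: [0.6334, -0.0416, 0.0909]
tool_rot: [3.141, 0.0, 1.593]
contact_force: [-6.0, 0.5, 10.9]
opening: 0.0574
grip_force: 20.0
```

>>> {"method": "step_arm", "body": {"plan": [[-1,0,0,0,0],[-1,0,0,0,0],[-1,0,0,0,0],[-1,0,0,-0.02,0],[-1,0,0,-0.06,0],[-1,0,0,-0.12,0],[-1,0,0,-0.18,0],[-1,-0.11,-0.185,-0.2,-1.364],[-1,-0.11,-0.185,-0.2,-1.364],[-1,-0.11,-0.185,-0.2,-1.364],[-1,-0.11,-0.185,-0.2,-1.364],[-1,-0.11,-0.185,-0.2,-1.364],[-1,-0.11,-0.185,-0.2,-1.364],[-1,-0.11,-0.185,-0.2,-1.364],[-1,-0.11,-0.185,-0.2,-1.364],[-1,-0.11,-0.185,-0.2,-1.364],[-1,-0.11,-0.185,-0.2,-1.364]]}}

```text
time: 32.4
tool_pos: [0.4511, -0.1555, 0.2892]
tool_rot: [-3.142, -0.0, 2.956]
contact_force: [-0.4, -0.6, 0.8]
opening: 0.0919
grip_force: 0.0
```

```bash
python3 - <<'E'
from h import *
c=cam("top");lids(c,.056,(.3,.535,.05,.5));print("nest");lids(c,.121,(.58,.68,-.15,.135));print("tray");lids(c,.060,(.38,.63,-.46,-.3))
c=cam("scene");save("s6",c["img"],(130,130,450,290),2.4)
c=cam("wrist");save("w6",c["img"]);P=cloud(c).reshape(-1,3)
q=P[(abs(P[:,2]-.18)<.005)&(np.hypot(P[:,0]-.451,P[:,1]+.156)<.04)];print("knob",len(q),q.mean(0) if len(q) else 0)
go(.451,-.156,.142,2.957)
E
```

```text
nest
lid [ 0.6315 -0.0473  0.0292] mean [ 0.6316 -0.0466] 238
lid [0.63   0.0952 0.0296] mean [0.6294 0.0949] 247
lid [0.6311 0.0252 0.0294] mean [0.6302 0.025 ] 240
tray
lid [ 0.4535 -0.3798  0.0297] mean [ 0.4538 -0.3788] 222
knob 415 [ 0.44990181 -0.15439453  0.1804046 ]
shift [ 1.000e-04 -5.000e-04  1.472e-01] twist(tool z) -0.001 rows 3
```

View pics/s6.png

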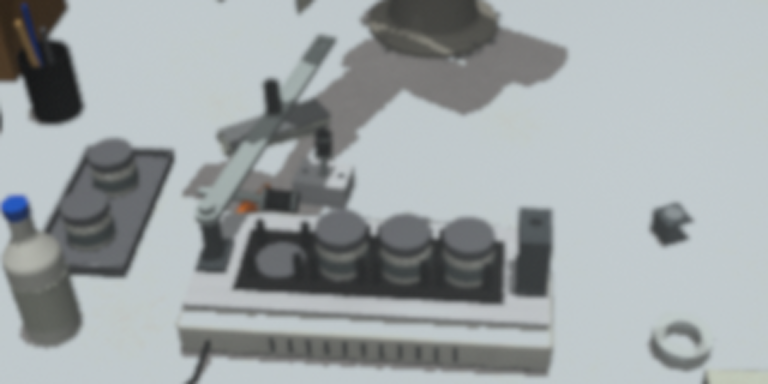

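View pics/w6.png

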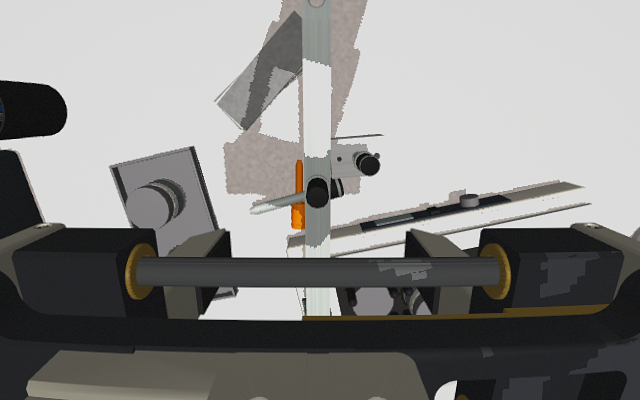

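The scene shows three fresh jars seated in nests 2–4, both shaken jars in the tray, and the pin upright in its holder (wrist 368,162). A look-alike black pin has tipped over: it now lies under the bar at wrist (335,188), below the bar's swing height. The knob is at wrist (318,190), so I grip it next.

>>> {"method": "step_arm", "body": {"plan": [[-1,0,0,0.06,0],[-1,0,0,0.11,0],[-1,0,0,0.135,0],[-1,0,0,0.146,0],[-1,0,0,0.146,0],[1,0,0,0.146,0],[1,0,0,0.146,0],[1,0,0,0.146,0],[1,0,0,0.146,0],[1,0,0,0.146,0],[1,0,0,0.146,0],[1,0,0,0.146,0]], "grip_force": 15}}

```text
time: 34.05
tool_pos: [0.4511, -0.1555, 0.1432]
tool_rot: [-3.142, -0.0, 2.957]
contact_force: [-0.6, 0.0, 0.1]
opening: 0.0263
grip_force: 0.0
```

```bash
python3 - <<'E'
from h import *
s=observe();p=s["tool_pos"][:2];H=np.array([.6375,-.191]);print(p,s["tool_rot"][2])
v=p-H;r=np.hypot(*v);a0=np.arctan2(v[1],v[0]);a1=np.pi/2+.022;print("r",r,a0,a1)
Rm=Ro.from_euler('xyz',s["tool_rot"]).as_matrix();r0=r
for k in range(1,17):
    f=k/16;a=a0+(a1-a0)*f;r=r0+(.19-r0)*f
    d=Rm.T@np.r_[H+r*np.array([np.cos(a),np.sin(a)])-p,0]
    print(np.round(d[:2],4).tolist(),round(a0-a,4))
E
```

```text
[ 0.4511167  -0.15551184] 2.956788929426564
r 0.1897317664544201 2.953440607553273 1.5927963267948966
[-0.0007, 0.0161] 0.085
[-0.0028, 0.0321] 0.1701
[-0.0063, 0.0479] 0.2551
[-0.011, 0.0633] 0.3402
[-0.0171, 0.0782] 0.4252
[-0.0244, 0.0926] 0.5102
[-0.0329, 0.1063] 0.5953
[-0.0425, 0.1193] 0.6803
[-0.0532, 0.1314] 0.7654
[-0.0649, 0.1425] 0.8504
[-0.0775, 0.1526] 0.9354
[-0.0909, 0.1616] 1.0205
[-0.1051, 0.1694] 1.1055
[-0.1198, 0.176] 1.1906
[-0.1351, 0.1813] 1.2756
[-0.1507, 0.1853] 1.3606
```

>>> {"method": "step_arm", "body": {"plan": [[1,0,0,0,0],[1,0,0,0,0],[1,-0.0007,0.0161,0,0.085],[1,-0.0028,0.0321,0,0.17],[1,-0.0063,0.0479,0,0.255],[1,-0.011,0.0633,0,0.34],[1,-0.0171,0.0782,0,0.425],[1,-0.0244,0.0926,0,0.51],[1,-0.0329,0.1063,0,0.595],[1,-0.0425,0.1193,0,0.68],[1,-0.0532,0.1314,0,0.765],[1,-0.0649,0.1425,0,0.85],[1,-0.0775,0.1526,0,0.935],[1,-0.0909,0.1616,0,1.02],[1,-0.1051,0.1694,0,1.105],[1,-0.1198,0.176,0,1.19],[1,-0.1351,0.1813,0,1.275],[1,-0.146,0.1842,0,1.34],[1,-0.1507,0.1853,0,1.36],[1,-0.1507,0.1853,0,1.36]]}}

```text
time: 36.55
tool_pos: [0.6337, 0.0003, 0.1432]
tool_rot: [3.141, -0.002, 1.597]
contact_force: [-0.5, 6.0, 1.6]
opening: 0.0199
grip_force: 15.0
```

>>> {"method": "step_arm", "body": {"plan": [[1,0,0.001,0,0],[1,0,0.002,0,0],[1,0,0.002,0,0]]}}

```text
time: 36.92
tool_pos: [0.6341, 0.0004, 0.1432]
tool_rot: [-3.139, -0.002, 1.598]
contact_force: [-4.0, 5.8, 3.1]
opening: 0.0194
grip_force: 15.0
```

>>> {"method": "step_arm", "body": {"plan": [[1,0,0.002,0,0],[1,0,0.004,0,0],[1,0,0.004,0,0]]}}

```text
time: 37.3
tool_pos: [0.6341, 0.0004, 0.143]
tool_rot: [-3.129, -0.002, 1.598]
contact_force: [-19.8, 4.4, 10.6]
opening: 0.0193
grip_force: 15.0
```

>>> {"method": "step_arm", "body": {"plan": [[1,0,-0.0055,0,0],[-1,0,-0.0055,0,0],[-1,0,-0.0055,0,0],[-1,0,-0.0055,0,0],[-1,0,-0.0055,-0.05,0],[-1,0.05,-0.0055,-0.1,0],[-1,0.1,-0.0055,-0.12,0],[-1,0.1,-0.0055,-0.12,0],[-1,0.1,-0.0055,-0.12,0]]}}

```text
time: 38.42
tool_pos: [0.631, 0.0986, 0.2625]
tool_rot: [-3.141, 0.001, 1.597]
contact_force: [-0.2, 0.1, -0.4]
opening: 0.0909
grip_force: 0.0
```

```bash
python3 - <<'E'
from h import *
c=cam("wrist");np.savez("w7.npz",**c)
h=proj(c,[(.630,.170,.144)])[0];print(h)
u,v=int(h[0]),int(h[1])
a=cv2.resize(c["img"],(640,400));cv2.imwrite("pics/w7.png",np.hstack([a[:, 140:500,::-1],cv2.resize(c["img"][max(0,v-50):v+50,u-50:u+50,::-1],(400,400),interpolation=2)]))
t=cam("top");P=cloud(t)
q=P[(abs(P[:,:,2]-.134)<.006)&(abs(P[:,:,0]-.63)<.04)&(P[:,:,1]>-.18)&(P[:,:,1]<-.02)];print("bar",cv2.fitLine(q[:,:2].astype(np.float32),1,0,0,0).ravel())
q=P[(abs(P[:,:,2]-.104)<.008)&(np.hypot(P[:,:,0]-.438,P[:,:,1]+.098)<.03)];print("pin top",len(q),q.mean(0))
E
```

```text
[319.96364445 112.69742032]
bar [ 0.04578463 -0.9989513   0.63493896 -0.12693489]
pin top 38 [ 0.44536708 -0.1007436   0.10298465]
```

View pics/w7.png

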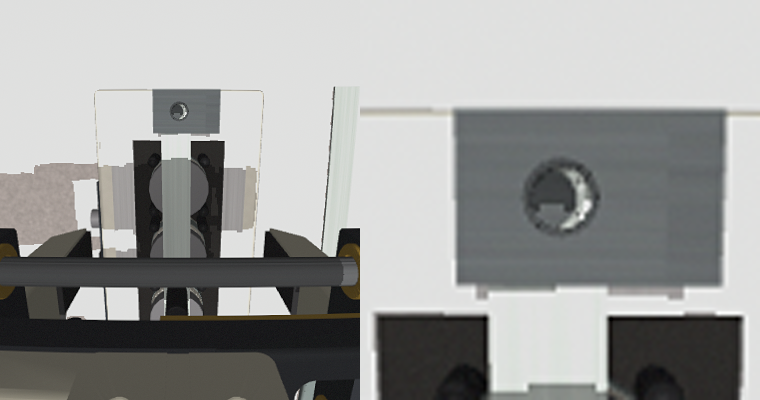

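The hole is clear, but the bright crescent on its right shows that the bar's end is about 3 mm short of alignment: I nudged it back as I released. I'll regrip, push it home and release without backing off.

>>> {"method": "step_arm", "body": {"plan": [[-1,-0.05,0,0,0],[-1,-0.1,-0.002,0.02,0],[-1,-0.1,-0.002,0.07,0],[-1,-0.1,-0.002,0.11,0],[-1,-0.1,-0.002,0.12,0],[1,-0.1,-0.002,0.12,0],[1,-0.1,-0.002,0.12,0],[1,-0.1,-0.002,0.12,0],[1,-0.1,-0.002,0.12,0],[1,-0.1,-0.002,0.12,0],[1,-0.1,-0.002,0.12,0],[1,-0.1,-0.002,0.12,0],[1,-0.1,0.0,0.12,0],[1,-0.1,0.002,0.12,0],[1,-0.1,0.0035,0.12,0],[1,-0.1,0.0035,0.12,0]]}}

```text
time: 40.52
tool_pos: [0.6341, -0.001, 0.143]
tool_rot: [-3.134, -0.0, 1.597]
contact_force: [-13.1, 0.5, 7.5]
opening: 0.0197
grip_force: 15.0
```

>>> {"method": "step_arm", "body": {"plan": [[-1,0,0,0,0],[-1,0,0,0,0],[-1,0,0,0,0],[-1,0,0,-0.05,0],[-1,0.05,0,-0.1,0],[-1,0.1,0,-0.12,0],[-1,0.1,0,-0.12,0],[-1,0.1,0,-0.12,0]]}}

```text
time: 41.52
tool_pos: [0.6346, 0.0989, 0.2626]
tool_rot: [-3.141, 0.001, 1.597]
contact_force: [-0.2, 0.1, -0.8]
opening: 0.0911
grip_force: 0.0
```

```bash
python3 - <<'E'
from h import *
s=observe();print(s["tool_pos"])
c=cam("wrist");np.savez("w8.npz",**c)
for f in("w7.npz","w8.npz"):
    c=dict(np.load(f));g=cv2.cvtColor(c["img"],cv2.COLOR_RGB2GRAY);h=proj(c,[(.630,.170,.144)])[0].astype(int)
    w=g[h[1]-14:h[1]+14,h[0]-20:h[0]+20];print(h);print(w[::2,::2])
t=cam("top");P=cloud(t);g=cv2.cvtColor(t["img"],cv2.COLOR_RGB2GRAY)
q=P[(abs(P[:,:,2]-.103)<.006)&(np.hypot(P[:,:,0]-.44,P[:,:,1]+.1)<.03)];print("pin top",len(q),q.mean(0),q.min(0),q.max(0))
go(.440,-.099,.25,1.597)
E
```

```text
[0.63458995 0.09889406 0.26259844]
[319 112]
[[107 107 107 106 108 107 107 108 106 109 110 109 110 109 110 109 110 109
  108 108]
 [108 108 109 108 107 108 109 109 110 109 112 109 108 109 109 109 109 109
  111 110]
 [106 106 107 106 107 108 107 109  95  75  72  79  96 109 108 105 106 105
  106 106]
 [108 108 107 108 107 109 110  79  66  64  96 103  57  81 108 107 107 106
  107 107]
 [110 108 108 108 108 110  79  49  61  63  60 130 136  55  99 111 109 110
  109 109]
 [110 108 109 108 111 113  77  63  65  66  65  60 171 142  78 111 110 109
  110 111]
 [107 106 106 107 106 102  58  67  67  66  67  65 153 146  76 110 106 106
  107 107]
 [108 108 108 108 108 103  59  64  64  64  63  63 152 235  77 111 111 109
  110 108]
 [108 108 109 109 107 110  82  61 107 109 109  60 185 238  80 111 110 109
  109 109]
 [110 110 109 109 110 111  81  94 104 101 103 145 186  96  99 111 110 111
  111 113]
 [109 109 110 109 109 110 112  50  76 106 151 194  67  85 111 108 110 110
  110 109]
 [112 111 111 111 110 111 112 113 100  86  86  88  99 113 112 111 112 111
  111 112]
 [109 107 109 109 111 109 110 110 1
[... 821 characters left out ...]
107]
 [109 108 109 109 109 103  58  62 108 106 107 107  63  56  84 110 109 109
  108 108]
 [110 110 111 110 109 112  84 118 102 103 104 105 108  84 105 112 110 110
  111 112]
 [109 110 110 108 110 111 113  82  77 105 105 106  97  87 111 110 109 110
  111 111]
 [109 108 109 109 110 110 112 113  93  85  89  89  99 111 110 110 110 111
  110 111]
 [106 108 107 109 109 109 109 110 109 110 111 111 111 109 110 108 108 110
  110 110]
 [108 109 108 109 109 109 110 110 108 109 110 109 109 108 109 108 109 108
  108 109]]
pin top 36 [ 0.44457839 -0.10042052  0.10274548] [ 0.43653387 -0.11036661  0.09701014] [ 0.45553502 -0.09084714  0.10899221]
shift [-0.192  -0.1993  0.0125] twist(tool z) -0.001 rows 5
```

>>> {"method": "step_arm", "body": {"plan": [[-1,-0.194,-0.195,0.0,0],[-1,-0.194,-0.195,0.0,0],[-1,-0.194,-0.195,0.0,0],[-1,-0.194,-0.195,0.0,0],[-1,-0.194,-0.195,0.0,0],[-1,-0.194,-0.195,0.06,0],[-1,-0.194,-0.195,0.08,0],[-1,-0.194,-0.195,0.08,0]], "grip_force": 30}}

```text
time: 42.62
tool_pos: [0.4434, -0.1005, 0.1816]
tool_rot: [-3.137, -0.002, 1.595]
contact_force: [1.4, -0.1, 0.3]
opening: 0.0917
grip_force: 0.0
```

```bash
python3 - <<'E'
from h import *
c=cam("wrist");save("w9",c["img"])
P=cloud(c).reshape(-1,3);q=P[(P[:,2]>.09)&(P[:,2]<.112)&(np.hypot(P[:,0]-.444,P[:,1]+.1)<.03)];print(len(q),q.mean(0),q.min(0),q.max(0))
go(.4445,-.1,.076,1.597)
E
```

```text
694 [ 0.4457691  -0.0948652   0.10378854] [ 0.43524421 -0.10678566  0.09059735] [ 0.45683737 -0.08479972  0.10651314]
shift [0.0007 0.0002 0.1069] twist(tool z) -0.002 rows 2
```

View pics/w9.png

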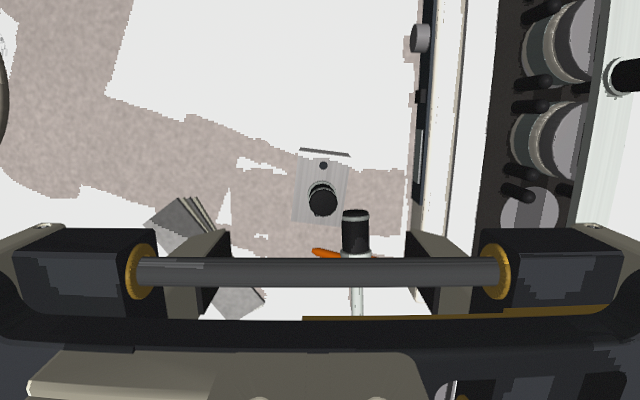

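The pin stands upright in the block at wrist (322,200), and the fallen look-alike lies beside it at (355,235), well below finger height. I descend and grip.

>>> {"method": "step_arm", "body": {"plan": [[-1,0.001,0.001,0.05,0],[-1,0.001,0.001,0.09,0],[-1,0.001,0.001,0.105,0],[-1,0.001,0.001,0.105,0],[1,0.001,0.001,0.105,0],[1,0.001,0.001,0.105,0],[1,0.001,0.001,0.105,0],[1,0.001,0.001,0.105,0],[1,0.001,0.001,0.105,0],[1,0.001,0.001,0.105,0],[1,0.001,0.001,0.105,0],[1,0.001,0.001,0.105,0],[1,0.001,0.001,0.105,0]]}}

```text
time: 44.3
tool_pos: [0.4458, -0.099, 0.0782]
tool_rot: [3.142, 0.0, 1.597]
contact_force: [-0.1, -0.8, -0.4]
opening: 0.0211
grip_force: 30.0
```

```bash
python3 - <<'E'
from h import *
s=observe();print(s["opening"],s["grip_force"],s["tool_pos"])
go(.631,.1695,.225,1.597)
E
```

```text
0.021117115854857718 29.98660147190094 [ 0.44582477 -0.09901231  0.07820024]
shift [ 0.2636  0.1921 -0.1468] twist(tool z) -0.0 rows 6
```

>>> {"method": "step_arm", "body": {"plan": [[1,0,0,-0.03,0],[1,0,0,-0.08,0],[1,0,0,-0.14,0],[1,0,0,-0.17,0],[1,0.263,0.192,-0.17,0],[1,0.263,0.192,-0.17,0],[1,0.263,0.192,-0.17,0],[1,0.263,0.192,-0.17,0],[1,0.263,0.192,-0.17,0],[1,0.263,0.192,-0.17,0],[1,0.263,0.192,-0.15,0],[1,0.263,0.192,-0.144,0],[1,0.263,0.192,-0.144,0]]}}

```text
time: 45.92
tool_pos: [0.6306, 0.1682, 0.222]
tool_rot: [-3.141, 0.0, 1.596]
contact_force: [0.2, 0.3, -0.6]
opening: 0.0215
grip_force: 30.0
```

```bash
python3 - <<'E'
from h import *
s=observe();print(s["tool_pos"])
c=cam("wrist");np.savez("w10.npz",**c);a=c["img"][:,:,::-1]
cv2.imwrite("pics/w10.png",cv2.resize(a[140:330,210:430],None,fx=3.1,fy=3.1,interpolation=2))
print(proj(c,[(.630,.17,.144),(s["tool_pos"][0],s["tool_pos"][1],s["tool_pos"][2]-.07)]))
E
```

```text
[0.6305558  0.16818612 0.2220386 ]
[[318.40305365 206.34503948]
 [319.10462676 211.69258845]]
```

View pics/w10.png

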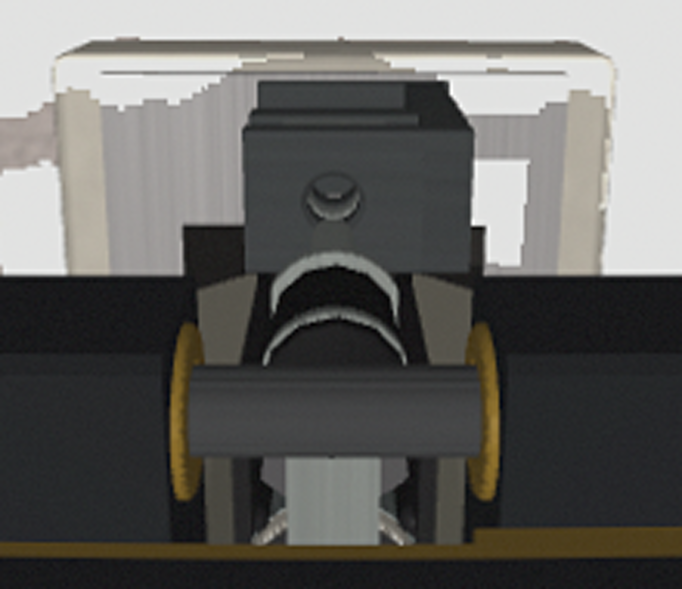

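The pin is held upright with its shank tip near crop (333,224), and the keeper hole is at crop (332,198). I'll enhance the contrast to measure the difference.

```bash
python3 - <<'E'
from h import *
c=dict(np.load("w10.npz"));g=cv2.cvtColor(c["img"],cv2.COLOR_RGB2GRAY)
w=g[192:228,306:328];print(w)
z=c["range_z"][192:228,306:328];print((z*1000).astype(int)[::1, ::2])
E
```

```text
[[ 64  66  64  66  66  66  66  65  66  67  67  67  65  66  67  65  66  67
   67  67  66  67]
 [ 66  66  66  66  65  66  66  67  65  67  65  66  67  66  64  66  67  64
   66  67  68  66]
 [ 65  66  66  65  65  65  66  67  66  65  67  65  66  65  69  67  66  66
   66  65  66  66]
 [ 66  65  66  66  66  66  65  64  62  61  56  57  58  59  61  64  65  67
   66  66  65  65]
 [ 66  65  65  65  67  63  60  56  53  53  54  54  53  55  51  54  59  63
   65  64  64  65]
 [ 65  65  66  66  62  58  53  56  60  63  65  64  63  64  59  56  53  58
   62  64  64  65]
 [ 66  67  65  63  54  52  62  64  66  66  66  65  64  65  65  66  62  56
   56  64  65  66]
 [ 68  68  66  54  49  56  67  65  65  64  62  65  65  65  64  65  66  61
   52  57  65  66]
 [ 67  68  58  51  46  46  62  64  65  65  65  64  64  63  65  66  64  52
   43  57  60  68]
 [ 67  66  54  53  51  33  46  62  63  67  65  65  64  64  65  62  51  34
   45  59  55  65]
 [ 68  61  51  53  63  37  31  47  52  68  80  82  79  82  59  47  36  36
   59  74  55  60]
 [ 67  55  50  65  67  53  37  37  37  59  89  88  88  89  33  34  40  48
   
[... 3241 characters left out ...]
 246 246 229 223 223 222 224 229 247 245]
 [245 247 247 225 221 221 219 222 225 246 246]
 [247 247 247 222 218 217 217 220 223 247 247]
 [246 247 247 221 217 215 213 217 220 247 246]
 [247 248 227 218 214 212 212 214 218 248 247]
 [247 248 225 215 211 209 210 211 216 248 246]
 [247 246 221 212 208 207 208 207 213 248 248]
 [247 248 218 176 175 176 176 177 176 221 249]
 [249 247 176 175 174 174 174 174 174 175 247]
 [249 176 173 173 174 173 173 173 173 174 175]
 [176 173 173 173 173 173 173 173 174 175 174]
 [175 173 175 173 174 174 174 173 173 173 173]
 [173 174 173 174 173 174 174 173 174 173 173]
 [173 173 174 172 173 169 170 170 174 174 173]
 [173 174 171 169 170 168 167 168 170 172 173]]
```

```bash
python3 - <<'E'
from h import *
c=dict(np.load("w10.npz"));
for u,v,d in((316.6,211,.2285),(316.6,216,.2155),(316.6,219,.207)):
    print("shank face",((rays(c,[(u,v)])*d-c["t"])@c["R"])[0].round(4))
print("hole",at_z(c,[(316.7,203.5)],.144)[0].round(4)); print(np.round(-c["R"].T@c["t"],3),observe()["tool_pos"])
E
```

```text
shank face [0.6287 0.1716 0.1617]
shank face [0.6287 0.1721 0.175 ]
shank face [0.6287 0.1728 0.1836]
hole [0.6286 0.1722 0.144 ]
[0.628 0.237 0.381] [0.63090373 0.16829012 0.22276409]
```

>>> {"method": "step_arm", "body": {"plan": [[1,0.0045,0,0.002,0],[1,0.0045,0,0.005,0],[1,0.0045,0,0.005,0]]}}

```text
time: 46.35
tool_pos: [0.6306, 0.1734, 0.217]
tool_rot: [-3.141, 0.0, 1.597]
contact_force: [-0.0, 0.4, -1.5]
opening: 0.0213
grip_force: 30.0
```

```bash
python3 - <<'E'
from h import *
print(observe()["tool_pos"]);c=cam("wrist");np.savez("w11.npz",**c);g=cv2.cvtColor(c["img"],cv2.COLOR_RGB2GRAY)
print(g[200:234,304:330:1][:, ::1]);
z=(c["range_z"]*1000).astype(int);print(z[200:232,316])
# vertical handle/collar/shank cloud: axis estimate from top cam and scene
for n in("top",):
    t=cam(n);P=cloud(t);k=P[(abs(P[:,:,2]-.144)<.004)&(abs(P[:,:,0]-.63)<.04)&(abs(P[:,:,1]-.17)<.03)];print(len(k),k.min(0),k.max(0))
E
```

```text
[0.63061884 0.17342248 0.21701151]
[[ 64  65  67  67  66  64  65  67  64  66  66  66  66  67  67  65  66  65
   66  66  66  66  65  66  65  67]
 [ 65  66  65  64  63  66  66  65  65  66  66  66  66  66  66  65  65  65
   65  66  66  67  65  66  67  65]
 [ 66  66  66  67  66  66  69  65  67  67  67  67  65  65  66  66  66  65
   66  67  67  66  67  65  66  66]
 [ 65  68  66  65  67  65  73  64  67  65  63  62  62  60  62  62  67  67
   66  66  67  66  65  67  65  66]
 [ 66  64  65  66  66  65  65  62  61  59  55  55  54  52  54  53  58  61
   64  64  64  64  65  65  65  64]
 [ 65  66  64  65  62  63  63  54  52  53  55  60  62  60  58  58  55  53
   55  61  63  63  64  64  64  62]
 [ 66  65  65  66  67  63  56  53  57  62  65  64  64  66  65  65  61  59
   56  56  59  62  66  64  66  66]
 [ 66  64  66  65  64  53  47  56  65  62  64  62  63  64  62  62  62  65
   63  56  57  61  68  67  65  65]
 [ 66  66  67  66  56  53  38  47  69  89  85  82  83  83  83  83  85  87
   59  47  54  55  65  66  66  66]
 [ 67  66  67  61  49  55  36  32  63 103 119 132 124 124 123 134 108  98
   37  33 
[... 2294 characters left out ...]
15  19  19  16  14]
 [ 37  12  18  20  17  17  18  16  18  17  18  15  18  19  15  18  18  17
   20  17  19  16  17  16  22  18]
 [ 12  13  19  16  17  20  16  21  20  16  17  21  16  20  20  20  17  19
   20  18  18  19  16  17  20  16]
 [ 16  16  18  20  17  16  16  19  18  17  17  15  18  18  16  21  16  16
   18  19  16  15  19  19  20  18]]
[238 238 238 239 240 241 317 317 317 317 324 228 226 222 220 217 214 212
 209 206 175 174 173 172 174 173 171 169 166 164 163 161]Traceback (most recent call last):
  File "<stdin>", line 7, in <module>
    return umr_minimum(a, axis, None, out, keepdims, initial, where)
ValueError: zero-size array to reduction operation minimum which has no identity
```

```bash
python3 - <<'E'
from h import *
c=dict(np.load("w11.npz"))
print("shoulder face",at_z(c,[(317,210.8)],.154)[0].round(4),"hole",at_z(c,[(316.7,212)],.144)[0].round(4))
c=dict(np.load("w10.npz"));print("w10",at_z(c,[(316.6,210.8)],.159)[0].round(4))
E
```

```text
shoulder face [0.6291 0.1762 0.154 ] hole [0.6289 0.1722 0.144 ]
w10 [0.6287 0.1709 0.159 ]
```

>>> {"method": "step_arm", "body": {"plan": [[1,0.001,0,0,0],[1,0.001,0,0.004,0],[1,0.001,0,0.008,0],[1,0.001,0,0.012,0],[1,0.001,0,0.014,0]]}}

```text
time: 47.08
tool_pos: [0.6306, 0.1743, 0.2027]
tool_rot: [-3.141, 0.0, 1.597]
contact_force: [-0.1, -0.2, -0.6]
opening: 0.0215
grip_force: 30.0
```

In the hole, with no contact force. I continue down.

>>> {"method": "step_arm", "body": {"plan": [[1,0,0,0.006,0],[1,0,0,0.012,0],[1,0,0,0.018,0],[1,0,0,0.024,0],[1,0,0,0.03,0],[1,0,0,0.036,0],[1,0,0,0.042,0],[1,0,0,0.046,0],[1,0,0,0.048,0]]}}

```text
time: 48.2
tool_pos: [0.6308, 0.1725, 0.1557]
tool_rot: [-3.142, 0.003, 1.596]
contact_force: [-3.1, -9.8, 6.8]
opening: 0.0212
grip_force: 30.0
```

>>> {"method": "step_arm", "body": {"plan": [[1,-0.002,0,0.001,0],[1,-0.002,0,0.003,0],[1,-0.002,0,0.003,0]]}}

```text
time: 48.58
tool_pos: [0.6309, 0.1719, 0.1546]
tool_rot: [3.14, 0.001, 1.597]
contact_force: [-6.6, -6.7, 14.2]
opening: 0.0217
grip_force: 30.0
```

>>> {"method": "step_arm", "body": {"plan": [[1,-0.001,-0.001,-0.001,0],[-1,-0.001,-0.001,-0.001,0],[-1,-0.001,-0.001,-0.001,0],[-1,-0.001,-0.001,-0.001,0],[-1,-0.001,-0.001,-0.03,0],[-1,-0.001,-0.001,-0.09,0],[-1,-0.06,-0.06,-0.14,0],[-1,-0.09,-0.1,-0.16,0],[-1,-0.09,-0.1,-0.16,0],[-1,-0.09,-0.1,-0.16,0]]}}

```text
time: 49.82
tool_pos: [0.5329, 0.0792, 0.3137]
tool_rot: [3.139, -0.0, 1.595]
contact_force: [-0.1, 0.5, -0.0]
opening: 0.0914
grip_force: 0.0
```

```bash
python3 - <<'E'
from h import *
s=observe();print(s["tool_pos"],s["time"])
c=cam("top");P=cloud(c)
def top(x,y,r,lo,hi):
    q=P[(np.hypot(P[:,:,0]-x,P[:,:,1]-y)<r)&(P[:,:,2]>lo)&(P[:,:,2]<hi)];print(len(q),np.median(q,0).round(4),q[:,2].max().round(4))
print("pin top expect z .180");top(.631,.17,.02,.16,.22)
q=P[(abs(P[:,:,2]-.134)<.006)&(abs(P[:,:,0]-.63)<.04)&(P[:,:,1]>-.18)&(P[:,:,1]<.14)];print("bar",cv2.fitLine(q[:,:2].astype(np.float32),1,0,0,0).ravel())
lids(c,.060,(.38,.63,-.46,-.3))
w=cam("scene");save("s12",w["img"],(130,130,450,290),2.4)
E
```

```text
[0.53289656 0.0791977  0.31367981] 49.825
pin top expect z .180
  return _methods._mean(a, axis=axis, dtype=dtype,
  ret = um.true_divide(
Traceback (most recent call last):
ValueError: zero-size array to reduction operation maximum which has no identity
```

>>> {"method": "step_arm", "body": {"plan": [[-1,-0.06,-0.03,0,0],[-1,-0.12,-0.06,0,0],[-1,-0.18,-0.08,0,0],[-1,-0.24,-0.1,0,0],[-1,-0.3,-0.12,0,0],[-1,-0.3,-0.12,0,0]]}}

```text
time: 50.62
tool_pos: [0.4207, -0.226, 0.3108]
tool_rot: [-3.14, -0.001, 1.593]
contact_force: [-0.4, -0.2, 0.4]
opening: 0.0916
grip_force: 0.0
```

```bash
python3 - <<'E'
from h import *
c=cam("top");P=cloud(c)
q=P[(np.hypot(P[:,:,0]-.631,P[:,:,1]-.17)<.02)&(P[:,:,2]>.155)];print("pin top, expect z .180",len(q),np.median(q,0) if len(q) else 0)
q=P[(abs(P[:,:,2]-.134)<.006)&(abs(P[:,:,0]-.63)<.04)&(P[:,:,1]>-.18)&(P[:,:,1]<.14)];print("bar",cv2.fitLine(q[:,:2].astype(np.float32),1,0,0,0).ravel())
lids(c,.060,(.38,.63,-.46,-.3))
w=cam("scene");save("s12",w["img"],(130,130,450,290),2.4)
E
```

```text
pin top, expect z .180 53 [0.62660864 0.16705233 0.17845076]
bar [ 0.03319627 -0.99944884  0.6323275  -0.01070712]
```

View pics/s12.png

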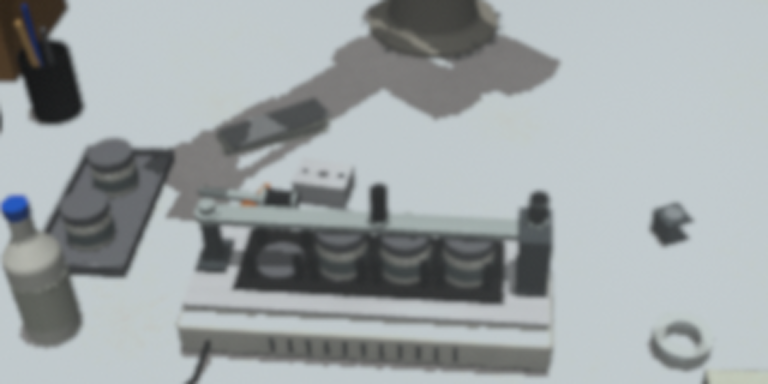

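The scene confirms it: the pin is down on the keeper at (538,205) with its top at about 0.179 m, the bar is closed, three fresh jars are in nests and two shaken jars are in the tray.

```bash
python3 -c "
from cell import *
print(hand_in())"
```

```text
the job is handed in; nothing more can be done
None
```

The job is handed in, with no verdict shown: two shaken jars are in the tray, three fresh jars in nests 2–4, the bar home and the pin seated on the keeper, but a black look-alike pin got knocked over during the run (probably by the gripper) and still lies on the bench.

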